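# Set the transport lock of the bench pet scale

### The job

Make the bench pet scale ready to be carried away by setting its transport lock: with your fingertips push the black star knob along the long leg of its L-shaped slot, round the corner, and on to the very end of the short leg, then leave it there and move clear. Only push the knob: do not pinch it or pull it up, and leave the weight, can and jar where they stand.

Things in the scene. Friction and masses are not known exactly. Their poses are not given: they have to be found in the camera images.
- scale: White bench scale fixed to the desk, 360 (x) by 340 mm (y). Origin: centre of its footprint, at desk height, z up. Its -x side is a flat console (x -170 to -40 mm), top 51.5 mm above the desk, with the L slot near its middle and a flush display at its +y end; the steel pan behind has a rim 65 mm high. Turned up to 0.5 rad about the vertical.
- lock_knob (a point): Centre (67 mm above the desk) of the black four-lobed star knob: 30 mm over flats, 37 mm over lobes, spanning heights 53 to 81 mm; turns freely. Its 12 mm pin goes through the 16 mm wide slot to a captive disc below, so it slides only along the slot (2 mm play each side). A few newtons move it; it stays where left. Starts in the long leg, at most 20 mm from slot_start.
- slot_start (a point): Where the knob's centre is with the pin at the blind end of the long leg (unlocked). Fixed to the scale, 67 mm above the desk.
- slot_corner (a point): Where the knob's centre is with the pin in the corner of the L. Fixed to the scale, 67 mm above the desk. The long leg runs straight from slot_start to here, 68 mm along the scale's +y.
- slot_end (a point): Where the knob's centre is with the pin against the blind end of the short leg (locked). Fixed to the scale, 67 mm above the desk. The short leg runs straight from slot_corner to here, 42 mm along the scale's +x.
- weight: Loose brass weight, 24 mm diameter, 38 mm tall, standing on the console at the scale's -y end, its centre 95 mm or more from the slot. Origin at its underside. To be left alone.
- can: Loose blue pet-food can, 74 mm diameter, 58 mm tall, on the desk beside the scale's +y side. Origin at its underside. To be left alone.
- jar: Loose amber pill jar, 44 mm diameter, 70 mm tall, on the desk beside the scale's -y side. Origin at its underside. To be left alone.
Mind the look-alikes: they are no part of the job. Of the things that look like the part that bears lock_knob, the middle-sized one is meant.

How it is judged:
By the outcome, as a careful person would: the job done as asked, in the order asked, and still so for the second after the job is handed in, with the robot touching nothing.
It also fails if it takes over 48 s, if anything falls off the work surface, if the arm or the gripper's body presses on something with over 40 N, if the wrist force passes 120 N, or if a joint passes its speed limit or range.

### The arm

A 7-joint arm with a two-finger parallel gripper is mounted at the origin on the work surface. World frame = base frame: x ahead of the robot, y to its left, z up, the work surface at z = 0. Lengths are in mm, angles in rad, forces in N, time in s.
With the tool pointing down it reaches from about 350 to 775 mm from the base axis. Payload 3.1 kg.
Tool frame: the origin (TCP) lies midway between the tips of the shut fingers; the grasp point (between the pads) lies 19 mm behind it; z points along the fingers, y is the line along which they close (so a half turn about z gives the same grasp; the last joint's range is limited). The gripper opens to 85 mm and grips with 20 to 120 N. Pads are 22 mm wide; open, the fingers measure 114 mm over their backs; the gripper's body (76 mm by 85 mm) begins 54 mm behind the grasp point. The pads swing forward as they close: fully open they stand 13 mm farther back than shut.
Start: joints at [1.171, 0.311, 0.014, 1.512, -0.004, 1.319, -0.027], TCP at [192.651, -515.174, 203.204] pointing down, gripper open.
Joint ranges: [-2.7, 2.7], [-0.3, 1.91], [-1.27, 1.3], [0.12, 2.57], [-1.44, 4.58], [0.2, 2.03], [-3.05, 3.05]. Speed limits (rad/s): [2.79, 2.79, 3.14, 3.14, 3.14, 3.14, 3.14].

### API

Orientations are given as a rotation vector (axis times angle).
In Python, from rig import state, optics, hand_in gives the robot as it stands.
- The arm moves only by the shell command python3 -m inch 'ROWS' [OPENING]. ROWS is JSON, a list of rows, each a list of 6 numbers: the shift along the world's x, y, z scaled (see below), then the turn, a rotation vector about the world's x, y, z scaled (see below). In form: [[x, y, z, wx, wy, wz], ...]. A call has 1 to 8 rows; each row shifts and turns the commanded pose from where the row before left it; what a row does not reach is not made up. The controller multiplies each number of a shift by 0.15 m and each number of a turn by 0.15 rad. A row lasts 1/10 s, in which the tool goes at most 50 mm and 8.59 degrees, less where a joint would pass 70% of its speed; a pose out of reach is approached as far as the arm can. A call with a number of a shift or a turn outside -1 to 1 is refused whole. A call with a gripper value outside its range is refused whole. OPENING is the opening, from -1 (shut) to 1 (fully open), set as the call begins (- or left out, the last holds). The fingers move at their own pace and stop on an object; the grip force is fixed at half the most. Time passes only in rows, so rows that do not move let the fingers close. It gives the time, the measured TCP pose, the force, the opening and the grip force at its end, in the units of the state.
- state(): the state, without advancing time (a new reading comes with each control period).
- optics.snapshot(name): name is "scene" or "top" or "wrist"; returns (picture, depth): 400x640x3 uint8, red, green, blue; 400x640 float32, mm along the optical axis (not along the pixel's ray), 0 where there is no reading.
- optics.get_calibration(name): a dict with "intrinsics" (3x3 intrinsics, pixels), "world_to_cam" (4x4, takes a point from world to camera coordinates); the wrist camera has in their place "hand_eye" (4x4, takes a point from camera to tool coordinates, whose origin is the TCP and whose axes are the flange's). Camera axes: x right, y up, looking along -z (the intrinsics and any distortion apply to the point x, -y, -z); pixel columns grow to the right and rows downward; lengths in mm; the calibration is good to about 2 mm. The wrist camera is an equidistant fisheye: a pixel r from the principal point sees the ray r / f radians off the axis. A picture is of the moment at which its call begins: read the wrist's pose just before it. get_calibration takes no time and is no camera call.
- hand_in(): hands the job in; it is judged then, once.
The state is a dict: "time_s": time; "qpos": joint angles; "dq": joint speeds; "effort": joint torques, N m; "tool_pos": TCP position; "tool_rot": TCP orientation; "contact_force": force on the tool from outside, world axes, zero at the start; "moment": the same for the moment, N m; "opening": finger opening in mm; "grasp_force": force on a finger pad.
Only numpy, scipy, OpenCV 4.12 (cv2) and the standard library are available. Lean on these libraries where they do the work, as an engineer would, in place of code of your own. Each camera call takes 0.05 s, during which the arm holds its last target. There are 200 camera calls.

## Working session

There is one attempt and no reset: what is moved stays moved. The work goes in short steps, Python scripts to look and compute and a shell command to move; the robot and the scene stay as the last step left them, time stands still between calls to the robot, and variables do not carry over. Pictures are saved under pics/ and viewed, at most 10 in all, crops included, and the job is handed in when it is done.

```bash
mkdir -p pics; ls
python3 - <<'E'
from rig import state, optics
import cv2, numpy as np
print(state())
for n in ("scene","top"):
    p,d=optics.snapshot(n); cv2.imwrite(f"pics/{n}1.png",p[:,:,::-1]); np.savez(f"{n}1.npz",p=p,d=d)
    print(optics.get_calibration(n))
E
```

```text
pics
{'time_s': 0.0, 'qpos': array([ 1.17130946,  0.311727  ,  0.01401668,  1.51309406, -0.00440655,
        1.31916487, -0.02719897]), 'dq': array([-0.00087552,  0.0007633 ,  0.0007425 , -0.00059363, -0.00060623,
        0.000476  ,  0.00067073]), 'effort': array([-2.75609800e-04, -3.79916739e+01,  1.45705054e-01, -2.30589455e+01,
        1.22690413e-02,  1.37421372e-02,  1.12953802e-05]), 'tool_pos': array([ 192.32892912, -514.42143573,  202.10551981]), 'tool_rot': array([-3.08917331e+00, -5.58688301e-01,  8.10555429e-04]), 'contact_force': array([-0.23018238,  0.34901686,  0.13960711]), 'moment': array([-0.00893917, -0.01433431, -0.06291542]), 'grasp_force': 0.0, 'opening': 85.19548945966419}
{'intrinsics': array([[387.4934056 ,   0.        , 321.10559067],
       [  0.        , 387.4934056 , 198.76564759],
       [  0.        ,   0.        ,   1.        ]]), 'world_to_cam': array([[ 8.58594587e-01,  5.12615985e-01, -6.33930962e-03,
        -4.82380134e+02],
       [-4.38017294e-01,  7.39960207e-01,  5.10489709e-01,
         1.64384239e+02],
       [ 2.66376022e-01, -4.35526974e-01,  8.59860495e-01,
        -1.01939505e+03],
       [ 0.00000000e+00,  0.00000000e+00,  0.00000000e+00,
         1.00000000e+00]])}
{'intrinsics': array([[395.9040482 ,   0.        , 320.43356874],
       [  0.        , 395.9040482 , 198.23105614],
       [  0.        ,   0.        ,   1.        ]]), 'world_to_cam': array([[-3.81619060e-03, -9.99969645e-01,  6.79306948e-03,
         3.62148203e+01],
       [ 9.85583224e-01, -2.61206121e-03,  1.69171170e-01,
        -5.33991946e+02],
       [-1.69148291e-01,  7.34072475e-03,  9.85563275e-01,
        -9.88365306e+02],
       [ 0.00000000e+00,  0.00000000e+00,  0.00000000e+00,
         1.00000000e+00]])}
```

View pics/top1.png

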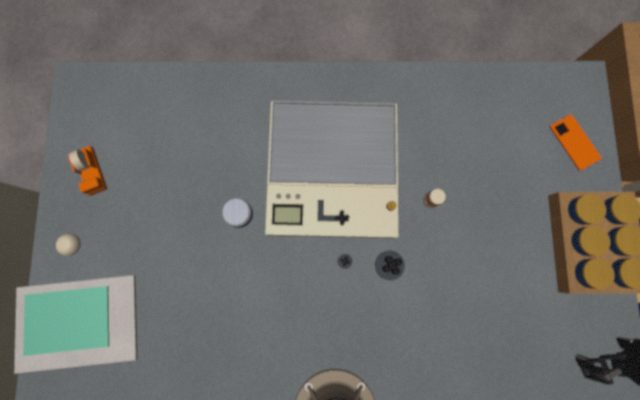

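View pics/scene1.png

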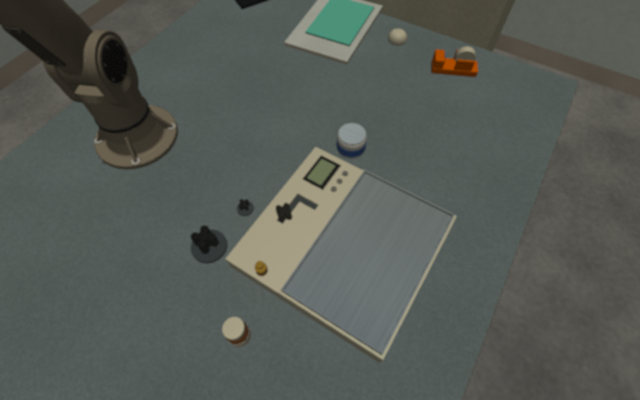

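Top view: three star knobs, at (342,217) in the scale's L slot, a small one loose at (345,261), and a large one loose at (390,264). The one in the slot is middle-sized and sits in the L on the scale, so it fits. The can is at (237,212), the jar at (436,197) and the weight at (391,206). I'll confirm in a crop and measure.

```bash
cat > h.py <<'E'
import numpy as np, cv2
from rig import state, optics
def pix2world(c,uv,z):
    "intersect pixel rays with the plane z"
    uv=np.atleast_2d(np.float64(uv)); K=c["intrinsics"]; T=c["world_to_cam"]; R=T[:3,:3]; o=-R.T@T[:3,3]
    r=np.c_[(uv[:,0]-K[0,2])/K[0,0],-(uv[:,1]-K[1,2])/K[1,1],-np.ones(len(uv))]@R
    return o+r*((z-o[2])/r[:,2])[:,None]
def cloud(c,d):
    v,u=np.mgrid[:d.shape[0],:d.shape[1]]; K=c["intrinsics"]; T=c["world_to_cam"]
    P=np.stack([(u-K[0,2])/K[0,0]*d,-(v-K[1,2])/K[1,1]*d,-d],-1)
    return (P-T[:3,3])@T[:3,:3]
E
python3 - <<'E'
from h import *
c=optics.get_calibration("top"); f=np.load("top1.npz"); p,d=f["p"],f["d"]; W=cloud(c,d)
for n,uv in dict(knob=(342,217),small=(345,261),large=(390,264),weight=(391,206),console=(360,225),desk=(300,300)).items():
    print(n,W[uv[1],uv[0]].round(1))
hsv=cv2.cvtColor(p,cv2.COLOR_RGB2HSV)
# white console
m=((W[...,2]>42)&(W[...,2]<60)&(hsv[...,2]>150)).astype(np.uint8); m[:,:255]=0; m[:,410:]=0;m[:180]=0;m[245:]=0
q=W[m>0]; print(len(q),np.median(q[:,2]))
ys,xs=np.nonzero(m); P=pix2world(c,np.c_[xs,ys],51.5)
r=cv2.minAreaRect(np.float32(P[:,:2])); print(r)
# lower edge fit: largest v per column
E=np.array([[u,np.nonzero(m[:,u])[0].max()+.5] for u in range(272,394)]); pe=pix2world(c,E,51.5)
k=np.polyfit(pe[:,1],pe[:,0],1); print("front edge dx/dy",k)
# slot dark pixels
b=((hsv[...,2]<90)).astype(np.uint8)[190:232,310:356]
ys,xs=np.nonzero(b); Q=pix2world(c,np.c_[xs+310,ys+190],51.5); print("dark x",Q[:,0].min(),Q[:,0].max(),"y",Q[:,1].min(),Q[:,1].max())
crop=np.hstack([cv2.resize(p[185:285,250:410],None,fx=5,fy=5,interpolation=cv2.INTER_CUBIC)])
cv2.imwrite("pics/crop1.png",crop[:,:,::-1])
E
```

```text
knob [480.2 -19.   80.9]
small [372.2 -28.4  29.8]
large [ 364.  -139.3   58.6]
weight [ 506.8 -141.4   87.2]
console [463.5 -67.3  47.1]
desk [272.1  88.7  -4.4]
6058 51.28687996701041
((509.9558410644531, 5.1704559326171875), (339.74884033203125, 149.1945037841797), 88.79991149902344)
front edge dx/dy [2.38853763e-02 4.36024635e+02]
dark x 468.3525045953784 525.7820300443193 y -33.74684801575427 38.425755510952584
```

View pics/crop1.png

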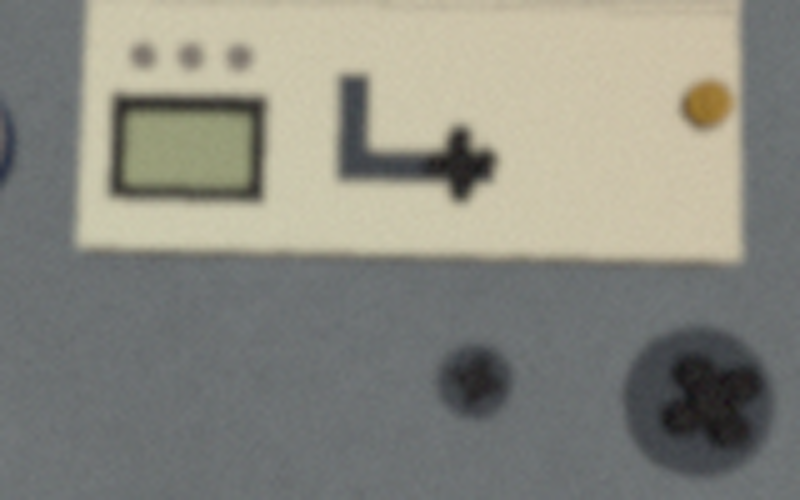

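The crop confirms it: the middle knob sits in the L slot at crop (460,163). Its long leg runs left to the corner at about (353,165), and the short leg runs up to an end edge at about (354,76). Next I compute the slot points.

Run:
```python
from h import *
c=optics.get_calibration("top"); f=np.load("top1.npz"); p,d=f["p"],f["d"]; W=cloud(c,d)
px=lambda u,v:(250+u/5-.4,185+v/5-.4)
th=-0.024; ex=np.array([np.cos(th),np.sin(th)]); ey=np.array([-np.sin(th),np.cos(th)])
P=lambda u,v,z:pix2world(c,px(u,v),z)[0,:2]
end=P(354,76,51.5)-8*ex; cor=P(353,179,51.5)+8*ex; cor2=P(340,165,51.5)-8*ey
print("end",end,"corner",cor,cor2,"leg",(end-cor)@ex,(end-cor)@ey)
print("knob top@81",P(460,163,81),"@67",P(460,163,67))
k=P(460,163,78); print("knob rel corner in scale",(k-cor)@ex,(k-cor)@ey)
m=(W[...,2]>72)&(W[...,0]>450)&(W[...,0]<520)&(abs(W[...,1]+20)<35); print("knob cloud",W[m].mean(0),m.sum())
c2=optics.get_calibration("scene"); W2=cloud(c2,np.load("scene1.npz")["d"]); m=(W2[...,2]>70)&(W2[...,0]>450)&(W2[...,0]<520)&(abs(W2[...,1]+20)<35); print("scene cloud",W2[m].mean(0),W2[m].min(0),W2[m].max(0),m.sum())
```

```text
end [520.92858083  34.82627713] corner [483.23221915  35.16059511] [482.30479018  34.01952446] leg 37.69352850816044 0.5704041321909208
knob top@81 [479.73342836 -17.98513544] @67 [481.44902169 -18.84034541]
knob rel corner in scale -1.850489024745403 -53.38877253429983
knob cloud [480.06167753 -18.82908944  79.54163432] 111
scene cloud [483.96342004 -22.47680251  79.27642881] [465.06266588 -39.23821643  70.81250839] [500.65561891  -3.4971453   83.13791639] 168
```

```bash
python3 -m inch '[[0.137,0.21,0,0,0,-0.32],[0.137,0.21,0,0,0,-0.32],[0.137,0.21,0,0,0,-0.32],[0.137,0.21,0,0,0,-0.32],[0.137,0.21,0,0,0,-0.32],[0.137,0.21,0,0,0,-0.31],[0.137,0.21,0,0,0,-0.31],[0.137,0.21,0,0,0,-0.31]]' -1; python3 -m inch '[[0.137,0.21,0,0,0,0],[0.137,0.21,0,0,0,0],[0.137,0.21,0,0,0,0],[0.137,0.21,0,0,0,0],[0.137,0.21,0,0,0,0],[0.137,0.21,-0.1,0,0,0],[0,0,-0.2,0,0,0],[0,0,0,0,0,0]]'
```

```text
time_s: 0.9
tool_pos: [357.3, -261.6, 202.9]
tool_rot: [-3.141, 0.037, 0.001]
contact_force: [0.7, -0.5, 0.4]
opening: -0.1
grasp_force: 0.0
time_s: 1.7
tool_pos: [476.9, -72.6, 154.3]
tool_rot: [-3.14, 0.029, 0.015]
contact_force: [-0.4, -0.3, -0.1]
opening: -0.2
grasp_force: 0.0
```

Run:
```python
from h import *
s=state(); p,d=optics.snapshot("wrist"); c=optics.get_calibration("wrist"); print(c); print(s["tool_pos"],s["tool_rot"])
np.savez("w1.npz",p=p,d=d,pos=s["tool_pos"],rot=s["tool_rot"]); cv2.imwrite("pics/w1.png",p[:,:,::-1])
```

```text
{'intrinsics': array([[309.70691629,   0.        , 318.03080524],
       [  0.        , 309.70691629, 195.11153855],
       [  0.        ,   0.        ,   1.        ]]), 'hand_eye': array([[ 8.29007510e-05,  9.59868516e-01,  2.80450397e-01,
         6.97016203e+01],
       [ 9.99999920e-01, -1.89537782e-04,  3.53112730e-04,
         9.60420979e-02],
       [ 3.92097738e-04,  2.80450345e-01, -9.59868455e-01,
        -1.71365010e+02],
       [ 0.00000000e+00,  0.00000000e+00,  0.00000000e+00,
         1.00000000e+00]])}
[476.85529994 -72.61802153 154.28476787] [-3.1398508   0.02904837  0.01505347]
```

View pics/w1.png

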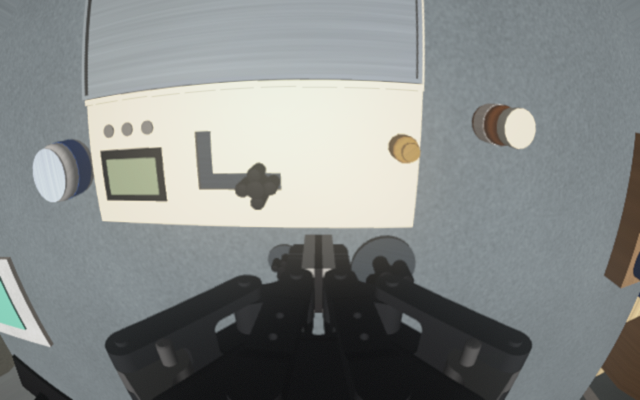

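The wrist view shows the knob at (258,186), the short-leg end at about (203,132), the corner's outer corner at (199,189), the slot start at (281,181), and the shut tips at (318,237). I'll turn these into positions.

```bash
cat >> h.py <<'E'
from scipy.spatial.transform import Rotation as Ro
def wrist2world(c,uv,z,pos,rot):
    uv=np.atleast_2d(np.float64(uv)); K=c["intrinsics"]; dx=(uv-K[:2,2])/K[0,0]; r=np.hypot(*dx.T)[:,None]
    ray=np.c_[dx[:,:1]/r*np.sin(r),-dx[:,1:]/r*np.sin(r),-np.cos(r)]
    H=c["hand_eye"]; R=Ro.from_rotvec(rot).as_matrix(); o=R@H[:3,3]+pos; w=ray@(R@H[:3,:3]).T
    return o+w*((z-o[2])/w[:,2])[:,None]
E
python3 - <<'E'
from h import *
f=np.load("w1.npz"); c=optics.get_calibration("wrist"); g=lambda u,v,z:wrist2world(c,(u,v),z,f["pos"],f["rot"])[0,:2].round(1)
for n,a in dict(endedge=(203,132,51.5),corner_outer=(199,189,51.5),inner=(213,174,51.5),start=(281,181,51.5),knob81=(258,184,78),knobbot=(258,186,67),frontL=(101,220,51.5),frontR=(413,227,51.5),tipL=(303,237,154),tipR=(333,237,154)).items(): print(n,g(*a))
E
```

```text
endedge [528.1  32.7]
corner_outer [473.7  42.6]
inner [488.   26.3]
start [479.5 -38.6]
knob81 [484.1 -22.5]
knobbot [479.4 -20.1]
frontL [440.  177.7]
frontR [ 430.9 -165.4]
tipL [470.1 -63.4]
tipR [469.8 -81.6]
```

```bash
python3 -m inch '[[0.03,0,-0.15,0,0,0],[0,0,-0.2,0,0,0],[0,0,-0.15,0,0,0],[0,0,-0.1,0,0,0],[0,0,-0.02,0,0,0],[0,0,0,0,0,0]]'; python3 -m inch '[[0,0.08,0,0,0,0],[0,0.08,0,0,0,0],[0,0.04,0,0,0,0],[0,0.04,0,0,0,0],[0,0.04,0,0,0,0],[0,0,0,0,0,0]]'
```

```text
time_s: 2.35
tool_pos: [485.1, -75.4, 66.0]
tool_rot: [3.141, -0.037, 0.001]
contact_force: [-0.3, -0.7, -0.0]
opening: -0.1
grasp_force: 0.0
time_s: 2.95
tool_pos: [484.9, -30.8, 65.3]
tool_rot: [-3.141, 0.031, -0.0]
contact_force: [0.3, -0.6, 0.8]
opening: -0.5
grasp_force: 0.0
```

```bash
python3 -m inch '[[-0.015,0.05,-0.03,0,0,0],[0,0.05,0,0,0,0],[0,0.05,0,0,0,0],[0,0.05,0,0,0,0],[0,0,0,0,0,0]]'
python3 - <<'E'
from h import *
s=state(); p,d=optics.snapshot("wrist"); print(s["tool_pos"],s["contact_force"])
np.savez("w2.npz",p=p,d=d,pos=s["tool_pos"],rot=s["tool_rot"]); cv2.imwrite("pics/w2.png",cv2.resize(p[100:300,160:480],None,fx=2.5,fy=2.5)[:,:,::-1])
E
```

```text
time_s: 3.45
tool_pos: [482.7, -0.3, 60.8]
tool_rot: [-3.141, 0.03, -0.001]
contact_force: [-0.2, 0.7, 0.3]
opening: 0.0
grasp_force: 0.0
[ 4.82719990e+02 -2.72412110e-01  6.08465143e+01] [-0.19573695  0.69432279  0.33341482]
```

View pics/w2.png

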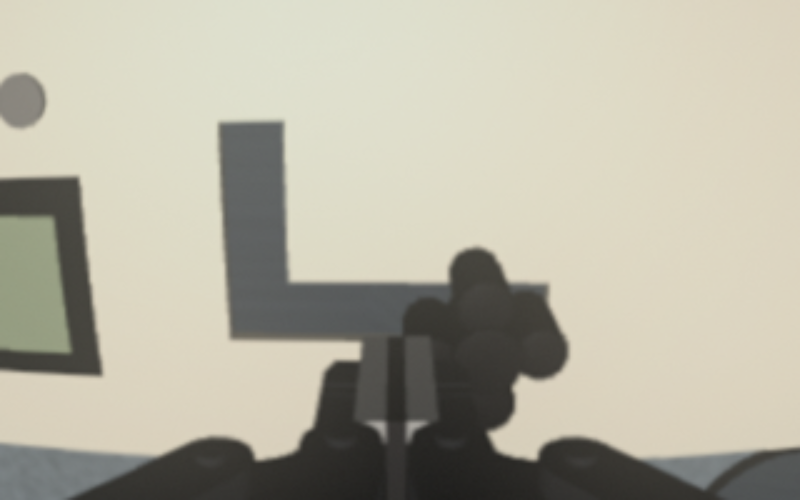

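The knob, at crop (485,330), is still near the start and the tips are at (395,340). The fingers went past it on the -x side. I'll use depth to find where the tips really are relative to the TCP.

```bash
cat >> h.py <<'E'
def wcloud(c,d,pos,rot):
    v,u=np.mgrid[:d.shape[0],:d.shape[1]]; K=c["intrinsics"]; x=(u-K[0,2])/K[0,0]; y=(v-K[1,2])/K[0,0]; r=np.hypot(x,y)+1e-9
    t=np.tan(r)/r; P=np.stack([x*t*d,-y*t*d,-d],-1); H=c["hand_eye"]; T=P@H[:3,:3].T+H[:3,3]
    return T, T@Ro.from_rotvec(rot).as_matrix().T+pos
E
python3 - <<'E'
from h import *
f=np.load("w2.npz"); c=optics.get_calibration("wrist"); T,W=wcloud(c,f["d"],f["pos"],f["rot"])
for v in range(226,272,3): print(v,"depth",f["d"][v,[308,312,318,325,330]].round(0),"tool",T[v,312].round(1),"world",W[v,312].round(1))
print("knob lobes/centre",*[W[v,u].round(1) for u,v in ((354,224),(354,240),(350,205),(380,240),(358,262),(330,227))])
print("console",W[150,318].round(1),"slot start edge",W[216,379].round(1), W[150,250].round(1))
E
```

```text
226 depth [201. 201. 202. 180. 176.] tool [-5.8 -3.9 15.6] world [477.    3.7  45.2]
229 depth [200. 201. 201. 177. 173.] tool [-8.  -3.9 15.6] world [474.8   3.8  45.3]
232 depth [200. 202. 201. 171. 168.] tool [-10.   -3.9  15.4] world [472.8   3.8  45.5]
235 depth [149. 150. 148. 149. 149.] tool [  9.   -2.9 -32.9] world [491.8   2.4  93.7]
238 depth [145. 144. 146. 146. 146.] tool [ 10.1  -2.8 -39. ] world [492.9   2.3  99.8]
241 depth [143. 142. 143. 142. 143.] tool [  9.4  -2.7 -40.7] world [492.1   2.3 101.5]
244 depth [139. 139. 139. 139. 138.] tool [  9.6  -2.7 -44.4] world [492.4   2.2 105.3]
247 depth [137. 137. 137. 137.   0.] tool [  9.1  -2.6 -46.5] world [491.9   2.1 107.4]
250 depth [132. 133. 132. 134. 134.] tool [  9.6  -2.6 -50.4] world [492.3   2.1 111.3]
253 depth [131. 130. 130. 130. 131.] tool [  9.6  -2.5 -53.5] world [492.4   2.  114.3]
256 depth [127. 127. 128. 128. 127.] tool [  9.6  -2.5 -56.2] world [492.3   2.  117. ]
259 depth [124. 125. 125. 124. 125.] tool [  9.4  -2.4 -58.4] world [492.1   1.9 119.3]
262 depth [123. 123. 122. 122. 122.] tool [  9.1  -2.4 -60.6] world [491.9   1.9 121.4]
265 depth [120. 121. 121. 120. 120.] tool [  9.2  -2.3 -63.1] world [491.9   1.8 124. ]
268 depth [118. 118. 117. 119. 119.] tool [  9.2  -2.3 -65.7] world [492.    1.8 126.5]
271 depth [114. 118. 119. 118. 113.] tool [  8.   -2.3 -66. ] world [490.8   1.8 126.8]
knob lobes/centre [492.2 -19.4  81.5] [483.4 -19.5  82.5] [498.5 -18.5  68.4] [482.  -34.1  80.5] [469.1 -22.3  80.9] [486.2  -7.1  70.3]
console [527.3  -1.1  51.9] slot start edge [485.3 -38.7  51.8] [527.1  41.8  41.3]
```

The depth shows the real fingertips end 33 mm behind the reported TCP, at about z 94. They passed over the knob (top 81), which explains the lack of force, and the knob hasn't moved: it is at (483,-20). I'll go back to -y and descend about 32 mm more in small steps, watching force.

```bash
python3 -m inch '[[0,-0.1,0.1,0,0,0],[0,-0.2,0,0,0,0],[0,-0.12,0,0,0,0],[0,0,-0.1,0,0,0],[0,0,0,0,0,0]]'; python3 -m inch '[[0,0,-0.04,0,0,0],[0,0,-0.04,0,0,0],[0,0,0,0,0,0]]';  python3 -m inch '[[0,0,-0.04,0,0,0],[0,0,-0.03,0,0,0],[0,0,0,0,0,0]]'
python3 - <<'E'
from h import *
s=state(); p,d=optics.snapshot("wrist"); c=optics.get_calibration("wrist"); print(s["tool_pos"],s["contact_force"])
np.savez("w3.npz",p=p,d=d,pos=s["tool_pos"],rot=s["tool_rot"]); cv2.imwrite("pics/w3.png",cv2.resize(p[100:300,160:480],None,fx=2.5,fy=2.5)[:,:,::-1])
T,W=wcloud(c,d,s["tool_pos"],s["tool_rot"])
for v in range(222,250,3): print(v,T[v,312].round(1),W[v,312].round(1))
E
```

```text
time_s: 4.0
tool_pos: [480.9, -66.4, 59.3]
tool_rot: [3.141, -0.038, -0.006]
contact_force: [-0.3, 1.5, -0.1]
opening: -0.4
grasp_force: 0.0
time_s: 4.3
tool_pos: [481.9, -64.5, 48.0]
tool_rot: [-3.141, 0.032, 0.003]
contact_force: [-0.6, 0.1, -0.9]
opening: 0.0
grasp_force: 0.0
time_s: 4.6
tool_pos: [481.9, -65.0, 37.5]
tool_rot: [-3.141, 0.034, 0.002]
contact_force: [0.4, 0.1, -0.6]
opening: -0.2
grasp_force: 0.0
[481.90894478 -65.01961946  37.47946587] [ 0.4427903   0.05596365 -0.61166008]
222 [  8.6  -3.2 -14.2] [490.6 -62.   51.7]
225 [  7.3  -3.2 -15.4] [489.3 -62.   52.9]
228 [  5.3  -3.2 -14.9] [487.3 -61.9  52.4]
231 [  3.4  -3.3 -14.5] [485.4 -61.8  52. ]
234 [  9.6  -2.9 -33. ] [491.6 -62.3  70.4]
237 [  9.4  -2.8 -36.1] [491.4 -62.4  73.6]
240 [  9.9  -2.7 -40.7] [491.9 -62.5  78.2]
243 [  8.8  -2.7 -41.7] [490.9 -62.5  79.2]
246 [  9.7  -2.6 -46.7] [491.7 -62.6  84.1]
249 [  9.7  -2.6 -49.7] [491.7 -62.7  87.1]
```

View pics/w3.png

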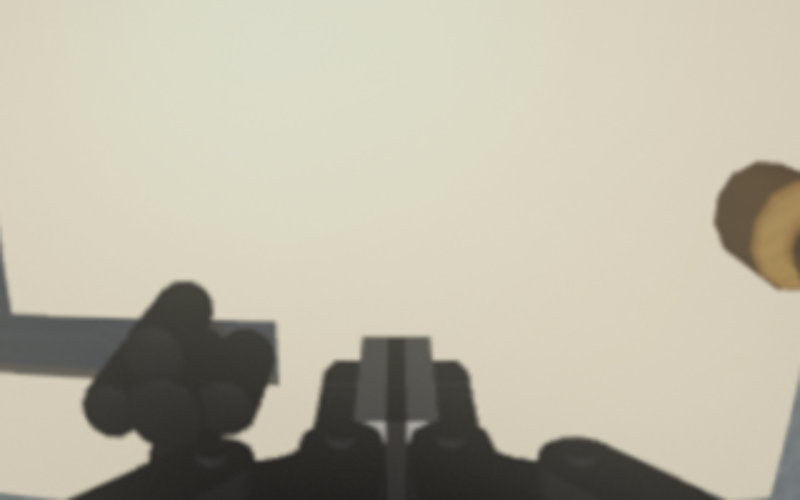

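The tips are now at z 70, though the reported TCP is below the console top and there is no contact, which confirms the 33 mm offset. The knob is at crop (185,370) and the tips at (395,337). I'll check the knuckle clearance before going lower.

Run:
```python
from h import *
f=np.load("w3.npz"); c=optics.get_calibration("wrist"); T,W=wcloud(c,f["d"],f["pos"],f["rot"])
m=(f["d"]>60)&(T[...,2]<-20)&(T[...,0]<40)
for a,b in ((0,8),(8,13),(13,20),(20,30),(30,45),(45,60),(60,80)):
    k=m&(T[...,1]<-a)&(T[...,1]>-b) ; k[:, :318]=0 if False else k[:, :318]
    k2=m&(T[...,1]>a)&(T[...,1]<b)
    for n,q in (("-",k),("+",k2)):
        if q.any(): print(n,a,b,"max tool z",np.percentile(T[q][:,2],99).round(1))
k=(W[...,2]>75)&(W[...,2]<90)&(abs(W[...,0]-482)<25)&(abs(W[...,1]+20)<25); print("knob",W[k].mean(0).round(1),W[k].min(0).round(1),W[k].max(0).round(1))
```

```text
- 0 8 max tool z -35.9
+ 0 8 max tool z -35.8
- 8 13 max tool z -38.1
+ 8 13 max tool z -37.8
- 13 20 max tool z -49.9
+ 13 20 max tool z -48.4
- 20 30 max tool z -23.6
+ 20 30 max tool z -74.3
- 30 45 max tool z -22.4
+ 30 45 max tool z -80.3
- 45 60 max tool z -28.5
+ 45 60 max tool z -97.8
- 60 80 max tool z -21.4
+ 60 80 max tool z -20.7
knob [484.3 -21.3  80.6] [468.9 -38.6  75. ] [498.9  -2.4  83.7]
```

```bash
python3 -m inch '[[0,0,-0.04,0,0,0],[0,0,-0.02,0,0,0],[0,0.06,0,0,0,0],[0,0.05,0,0,0,0],[0,0.05,0,0,0,0],[0,0,0,0,0,0]]'; python3 -m inch '[[0.002,0.05,0,0,0,0],[0.002,0.05,0,0,0,0],[0,0,0,0,0,0]]';python3 -m inch '[[0.002,0.05,0,0,0,0],[0.002,0.05,0,0,0,0],[0,0,0,0,0,0]]'
cat > look.py <<'E'
import sys
from h import *
s=state(); p,d=optics.snapshot("wrist"); c=optics.get_calibration("wrist"); print(s["tool_pos"],s["contact_force"])
T,W=wcloud(c,d,s["tool_pos"],s["tool_rot"])
k=(W[...,2]>74)&(W[...,2]<88)&(p.max(-1)<75)&(W[...,0]>455)&(W[...,0]<550)&(W[...,1]>-45)&(W[...,1]<70)&((T[...,2]>-25)|(abs(T[...,1])>20))
print("knob",k.sum(),W[k].mean(0).round(1),W[k].min(0).round(1),W[k].max(0).round(1))
cv2.imwrite(f"pics/{sys.argv[1]}.png",cv2.resize(p[100:300,160:480],None,fx=2.5,fy=2.5)[:,:,::-1])
E
python3 look.py w4
```

```text
time_s: 5.25
tool_pos: [482.8, -38.9, 29.4]
tool_rot: [-3.14, 0.029, -0.001]
contact_force: [-0.3, 0.5, -0.2]
opening: 0.1
grasp_force: 0.0
time_s: 5.55
tool_pos: [483.4, -24.3, 29.4]
tool_rot: [-3.14, 0.03, -0.001]
contact_force: [0.3, -0.3, 0.8]
opening: 0.4
grasp_force: 0.0
time_s: 5.85
tool_pos: [483.9, -9.3, 29.3]
tool_rot: [-3.14, 0.03, -0.0]
contact_force: [0.4, -0.6, -0.7]
opening: 0.1
grasp_force: 0.0
[483.8574464   -9.27576806  29.27064569] [ 0.43979667 -0.61081071 -0.68145462]
knob 1818 [487.3  24.6  80.1] [475.   10.6  74. ] [499.1  41.2  83.9]
```

View pics/w4.png

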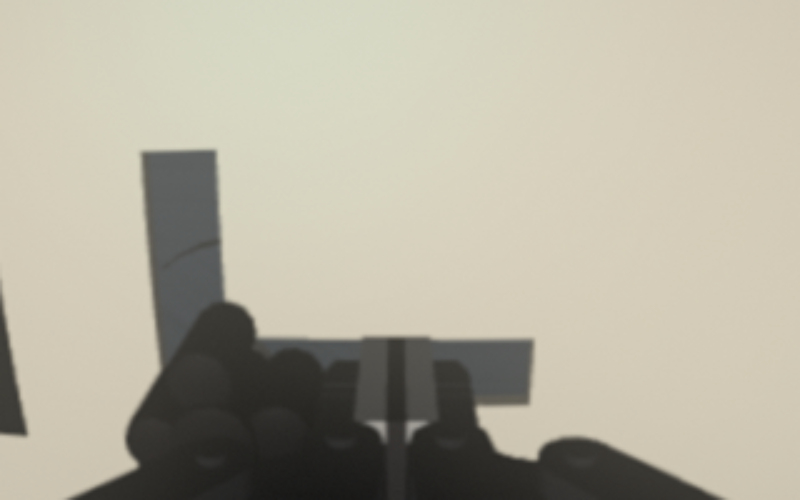

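The knob is sliding along the long leg. It is at crop (220,400), world y about 25, with the corner at about 36. I'll finish the leg in small steps.

```bash
for i in 1; do python3 -m inch '[[0,0.04,0,0,0,0],[0,0.02,0,0,0,0],[0,0,0,0,0,0]]'; done; python3 -m inch '[[0,0.014,0,0,0,0],[0,0,0,0,0,0]]'; python3 -m inch '[[0,0.014,0,0,0,0],[0,0,0,0,0,0]]'; python3 look.py w5
```

```text
time_s: 6.2
tool_pos: [483.8, -1.4, 29.2]
tool_rot: [-3.141, 0.033, -0.0]
contact_force: [0.3, -0.7, 0.2]
opening: 0.2
grasp_force: 0.0
time_s: 6.4
tool_pos: [483.8, 0.1, 29.2]
tool_rot: [-3.141, 0.034, 0.0]
contact_force: [-0.6, 0.2, 0.1]
opening: -0.1
grasp_force: 0.0
time_s: 6.6
tool_pos: [483.8, 2.3, 29.2]
tool_rot: [-3.141, 0.034, -0.0]
contact_force: [0.4, 0.1, 0.6]
opening: 0.4
grasp_force: 0.0
[483.82719764   2.25856025  29.23276352] [0.37647107 0.05650941 0.55545919]
knob 1703 [487.4  35.2  80.1] [475.5  22.2  74. ] [498.7  51.5  83.5]
```

```bash
python3 -m inch '[[0,0.01,0,0,0,0],[0,0,0,0,0,0]]'; python3 -m inch '[[0,0.01,0,0,0,0],[0,0,0,0,0,0]]'|sed -n '2p;4p'; python3 look.py w6
```

```text
time_s: 6.85
tool_pos: [483.8, 3.7, 29.2]
tool_rot: [-3.141, 0.034, 0.0]
contact_force: [0.1, -0.5, 0.6]
opening: -0.0
grasp_force: 0.1
tool_pos: [483.8, 4.6, 29.2]
contact_force: [0.0, -1.6, -0.2]
[483.84872739   4.59253408  29.225113  ] [ 0.01803036 -1.62391678 -0.21664287]
knob 1681 [487.4  37.5  80.1] [475.1  24.6  74. ] [498.8  53.7  83.5]
```

View pics/w6.png

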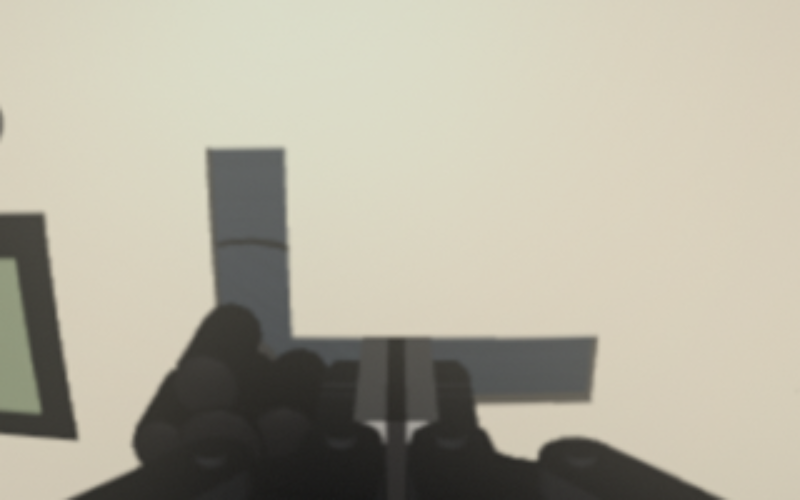

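The captive disc's edge, the arc at crop (250,243), is centred in the short leg (212 to 288) and the force is rising, so the knob is in the corner. Next: back off, lift, go round to its -x side and lower.

```bash
python3 -m inch '[[0,-0.08,0,0,0,0],[0,-0.08,0.1,0,0,0],[0,0,0.17,0,0,0],[-0.1,0,0,0,0,0],[-0.2,0.1,0,0,0,0],[0,0.2,0,0,0,0],[0,0.07,0,0,0,0],[0,0,0,0,0,0]]'; python3 look.py w7
```

```text
time_s: 7.9
tool_pos: [439.5, 37.9, 70.1]
tool_rot: [-3.141, 0.028, -0.002]
contact_force: [0.3, -0.0, 0.0]
opening: -0.2
grasp_force: 0.0
[439.45613197  37.91525294  70.05427812] [ 0.29075599 -0.033679    0.04307385]
knob 15 [482.8  30.1  77.8] [471.9  27.3  74.8] [487.4  32.8  81.3]
```

View pics/w7.png

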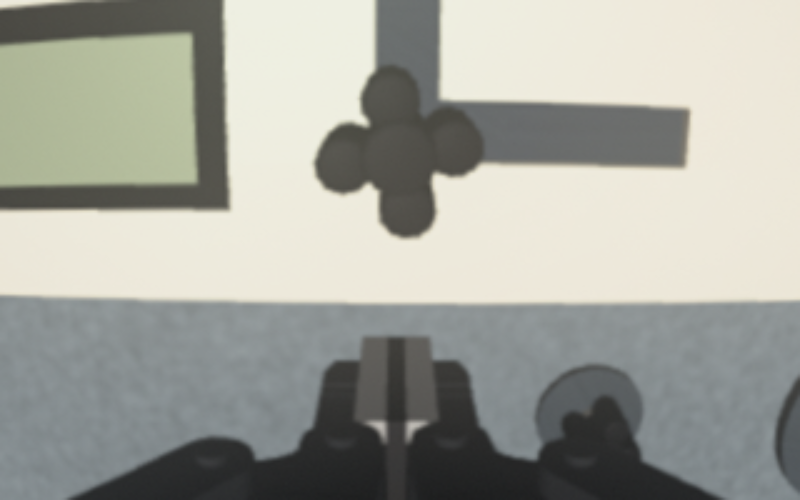

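The knob is in the corner at crop (398,148), right ahead of the tips (397,337). I'll lower and push along +x.

```bash
python3 -m inch '[[0,-0.007,-0.15,0,0,0],[0,0,-0.1,0,0,0],[0,0,-0.02,0,0,0],[0,0,0,0,0,0]]'; python3 -m inch '[[0.05,0,0,0,0,0],[0.05,-0.001,0,0,0,0],[0.05,-0.001,0,0,0,0],[0.05,-0.001,0,0,0,0],[0,0,0,0,0,0]]'; python3 look.py w8
```

```text
time_s: 8.35
tool_pos: [438.8, 34.2, 28.8]
tool_rot: [3.141, -0.037, -0.002]
contact_force: [-1.0, 0.6, 0.1]
opening: -0.1
grasp_force: 0.0
time_s: 8.85
tool_pos: [470.8, 35.1, 29.6]
tool_rot: [-3.141, 0.034, -0.003]
contact_force: [-1.0, -0.2, 0.3]
opening: -0.1
grasp_force: 0.0
[470.77088606  35.13742536  29.59278735] [-1.01758647 -0.16393795  0.25313886]look.py:6: RuntimeWarning: Mean of empty slice.
  print("knob",k.sum(),W[k].mean(0).round(1),W[k].min(0).round(1),W[k].max(0).round(1))
  ret = um.true_divide(
Traceback (most recent call last):
  File "look.py", line 6, in <module>
    print("knob",k.sum(),W[k].mean(0).round(1),W[k].min(0).round(1),W[k].max(0).round(1))
                                               ~~~~~~~~^^^
ValueError: zero-size array to reduction operation minimum which has no identity
```

```bash
sed -i 's/|(abs(T\[...,1\])>20)/|(T[...,0]>14)/; s/p.max(-1)<75/p.max(-1)<90/' look.py; python3 -m inch '[[0.05,-0.001,0,0,0,0],[0.04,-0.001,0,0,0,0],[0.03,-0.001,0,0,0,0],[0,0,0,0,0,0]]'; python3 look.py w9; for i in 1; do python3 -m inch '[[0.014,0,0,0,0,0],[0,0,0,0,0,0]]'|sed -n '2p;4p'; done; python3 -m inch '[[0.014,0,0,0,0,0],[0,0,0,0,0,0]]'|sed -n '2p;4p'; python3 look.py w10
```

```text
time_s: 9.3
tool_pos: [487.8, 34.6, 29.3]
tool_rot: [-3.141, 0.035, -0.002]
contact_force: [-0.2, -0.0, -0.4]
opening: 0.3
grasp_force: 0.0
[487.83152591  34.55649041  29.28293696] [-0.18215298 -0.0046485  -0.36674909]
knob 3621 [518.4  35.4  80.7] [501.7  18.2  74. ] [534.6  53.   83.7]
tool_pos: [489.0, 34.6, 29.2]
contact_force: [0.4, 0.4, 0.9]
tool_pos: [491.2, 34.6, 29.2]
contact_force: [-0.4, 0.7, -0.0]
[491.20457088  34.56332915  29.23026663] [-0.44271114  0.72179544 -0.00742462]
knob 3583 [521.4  35.4  80.7] [505.1  18.2  74. ] [537.5  52.8  84. ]
```

Still moving freely, so I keep going to the stop.

```bash
python3 -m inch '[[0.014,0,0,0,0,0],[0,0,0,0,0,0]]'|sed -n '2p;4p'; python3 -m inch '[[0.014,0,0,0,0,0],[0,0,0,0,0,0]]'|sed -n '2p;4p';python3 look.py w11;  python3 -m inch '[[0.01,0,0,0,0,0],[0,0,0,0,0,0]]'|sed -n '2p;4p'
```

```text
tool_pos: [493.4, 34.6, 29.3]
contact_force: [0.1, 0.5, -0.4]
tool_pos: [495.6, 34.6, 29.2]
contact_force: [0.3, -0.0, -0.1]
[495.57411916  34.56714271  29.23723994] [ 0.29076287 -0.03229974 -0.11193142]
knob 3577 [525.7  35.3  80.7] [509.6  18.1  74.1] [542.   52.9  84. ]
tool_pos: [495.9, 34.6, 29.1]
contact_force: [-2.3, 0.4, 2.5]
```

```bash
python3 -m inch '[[0.012,0,0,0,0,0],[0,0,0,0,0,0]]'|sed -n '2p;4p'; python3 -m inch '[[0.012,0,0,0,0,0],[0,0,0,0,0,0],[0,0,0,0,0,0]]'|sed -n '2p;4p';python3 look.py w12
```

```text
tool_pos: [495.9, 34.5, 28.8]
contact_force: [-5.8, 0.8, 5.9]
tool_pos: [495.9, 34.4, 28.6]
contact_force: [-9.0, 0.2, 6.9]
[495.91181316  34.4487071   28.59123518] [-8.98030251  0.24026204  6.92341027]
knob 3607 [526.4  35.4  80.7] [510.4  18.2  74.1] [542.7  52.9  83.9]
```

It's at a hard stop (TCP steady at 495.9, 9 N, knob moved about 42 mm). Back off straight, lift clear and check.

```bash
python3 -m inch '[[-0.04,0,0,0,0,0],[-0.1,0,0,0,0,0],[-0.15,0,0,0,0,0],[0,0,0.2,0,0,0],[0,0,0.3,0,0,0],[-0.2,0,0.3,0,0,0],[0,0,0,0,0,0]]'
python3 - <<'E'
from h import *
a,_=optics.snapshot("wrist"); p,d=optics.snapshot("scene")
cv2.imwrite("pics/fin.png",np.vstack([cv2.resize(a[60:210,200:440],(480,300)),cv2.resize(p[110:350,190:430],None,fx=1.25,fy=1.25)[:, :].copy() if False else cv2.resize(p[120:270,200:440],(480,300))])[:,:,::-1])
E
```

```text
time_s: 11.7
tool_pos: [432.3, 35.5, 151.6]
tool_rot: [3.141, -0.033, 0.021]
contact_force: [1.0, 0.2, 0.2]
opening: -0.3
grasp_force: 0.0
```

View pics/fin.png

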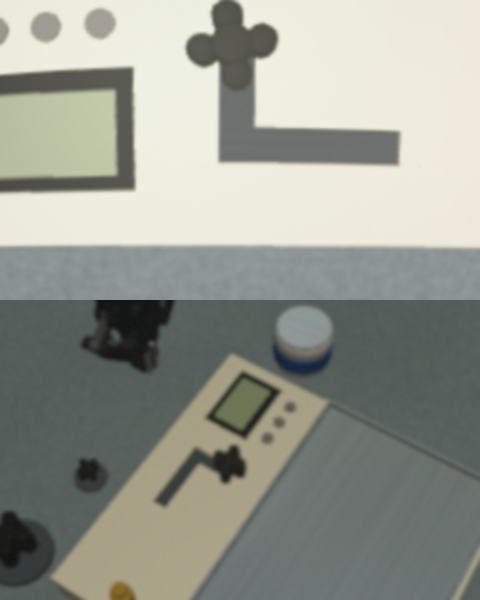

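The final views show the knob at the end of the short leg. The rest of the slot is empty, the gripper is clear, and the can and weight haven't moved.

```bash
python3 -c "
from rig import hand_in
print(hand_in())"
```

```text
the job is handed in; nothing more can be done
None
```

The transport lock is set: I pushed the knob along the long leg, round the corner and up against the end of the short leg, moved the arm clear, and handed in at about 12 s of robot time.

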